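# Clamp the plate and start the drill fixture

### The arm

A 6-joint arm with a two-finger parallel gripper is mounted at the origin on the work surface. World frame = base frame: x ahead of the robot, y to its left, z up, the work surface at z = 0. Lengths are in mm, angles in degrees, forces in N, time in s.
With the tool pointing down it reaches from about 325 to 900 mm from the base axis. Payload 6.1 kg.
Tool frame: the origin (TCP) lies between the finger pads; the fingertips stand nose_length ahead of it and the grasp point (between the pads) lies 5 mm behind it (nose_length is the distance from the TCP to the fingertips, in mm); z points along the fingers, y is the line along which they close (so a half turn about z gives the same grasp; the last joint's range is limited). The gripper opens to 87 mm and grips with 3 to 60 N. Pads are 19 mm wide; open, the fingers measure 117 mm over their backs; the gripper's body (75 mm by 190 mm) begins 51 mm behind the grasp point.
Start: joints at [55.972, 12.628, 87.462, -0, 79.91, -7.225], TCP at [281.825, 557.845, 236.538] pointing down, gripper open.
Joint ranges: [-170.65, 170.65], [-52.31, 119.04], [5.05, 147.46], [-71.25, 251.25], [11.57, 151.72], [-153.62, 153.62]. Speed limits (degrees/s): [147.25, 147.25, 172.46, 180, 180, 180].

### API

Orientations are given as [roll, pitch, yaw] about the fixed x, y, z axes, in that order (R = Rz(yaw) Ry(pitch) Rx(roll)).
In Python, from plant import * gives the robot as it stands.
- The arm moves only by the tool apply_moves, never from a script. Its argument "steps" is a list of rows, each an object with "translation": the shift along the world's x, y, z scaled (see below), a list of three; "angular": the turn, a rotation vector about the world's x, y, z scaled (see below), a list of three; "fingers": the opening, from 0 (shut) to 1 (fully open). A call has 1 to 10 rows; each row is the pose to reach, as a shift and turn from the pose commanded when the call began, turning the shorter way round; what a row does not reach only later rows make up. The controller multiplies each number of a shift by 100 mm and each number of a turn by 360 degrees. A row lasts 1/12 s, in which the tool goes at most 41.7 mm and 7.16 degrees, less where a joint would pass 70% of its speed; a pose out of reach is approached as far as the arm can. A call with a number of a shift or a turn outside -1 to 1 is refused whole. A call with a gripper value outside its range is refused whole. The fingers move at their own pace and stop on an object; the grip force is fixed at half the most. Time passes only in rows, so rows that repeat a pose let the fingers close. It gives the time, the measured TCP pose, the force, the opening and the grip force at its end, in the units of the state.
- get_state(): the state, without advancing time (a new reading comes with each control period).
- camera(name): name is "scene" or "top" or "wrist"; returns a dict with "img" (400x640x3 uint8, red, green, blue), "K" (3x3 intrinsics, pixels), "R" (3x3) and "t" (3): a world point X has camera coordinates R X + t; the wrist camera has in their place "mount" (4x4, takes a point from camera to tool coordinates, whose origin is the TCP and whose axes are the flange's). Camera axes: x right, y down, z forward; pixel columns grow to the right and rows downward; lengths in mm; the calibration is good to about 2 mm. The wrist camera is an equidistant fisheye: a pixel r from the principal point sees the ray r / f radians off the axis. A picture is of the moment at which its call begins: read the wrist's pose just before it. There is no depth.
- sign_off(): hands the job in; it is judged then, once.
Trained networks look in the newest picture that a camera, given by its name, has taken for a name from the list of things; names that differ only in an ending like _2 or _b are one class to them, and where a whole thing is asked for, a point or a joint stands for the part that bears it (a point fixed in the world has none). Each returns a list of dicts, best first, with "confidence" (0 to 1); they miss things now and then, are a little off and sometimes report something else, mostly with a low value. They report only what shows in the picture. A call takes as long as a camera call.
- look_for(name, camera): "location" ([x, y, z] in mm, in the coordinates of the camera as it stood for that picture, good to about 4 mm: the middle of the surface that is visible of it).
- tip_of(name, camera): "location" ([x, y, z] in mm, in the coordinates of the camera as it stood for that picture, good to about 4 mm: a listed point, or the origin of a listed thing).
The state is a dict: "time": time; "qpos": joint angles; "qd": joint speeds; "joint_torque": joint torques, N m; "ee_pos": TCP position; "ee_rot": TCP orientation; "contact_force": force on the tool from outside, world axes, zero at the start; "ft_torque": the same for the moment, N m; "opening": finger opening in mm; "gripper_force": force on a finger pad.
Only numpy, scipy, OpenCV 4.12 (cv2) and the standard library are available. Lean on these libraries where they do the work, as an engineer would, in place of code of your own. Each camera call takes 0.05 s, during which the arm holds its last target. There are 200 camera calls.

### The job

Clamp the aluminium plate for drilling: with the closed fingers push the blue clamp's paddle all the way down, then the yellow clamp's paddle all the way down, and then press the green start button fully in once both clamps are down, let it come back out and leave everything clear. Only push, do not pick anything up: leave the red stop button alone, and leave the plate, the dowel pins and all the other loose things where they are.

Things in the scene. Friction and masses are not known exactly. Their poses are not given: they have to be found in the camera images.
- fixture: fixed dark steel base, 220 (x) x 250 (y) x 15 mm, origin at the centre of its underside on the table; its x axis points away from the robot (within 0.2 rad). Both clamps are mounted along its far (+x) edge, their hinges 85 mm from its centre along x and 60 mm either side of the middle; blue may be left or right
- blue_clamp (a joint): hinge of the blue push-down clamp, rad: 0 = fully raised, 0.50 = fully down (its stop, rubber foot resting on the plate). It starts between 0 and 0.12. Stiff friction hinge without a spring: it takes about 4 N downward at the paddle to move it and it stays where it is left
- blue_pad (a point): centre of the top face of the blue clamp's press paddle, a blue 45 x 45 x 10 mm plate at the free end of a dark steel arm 22 mm wide. Its centre lies 90 mm from the hinge axis. Raised, the paddle slopes up towards the robot (28 deg at joint 0) and this point is up to 97 mm above the table; fully down it is level, 55 mm above the table, and has swung up to 13 mm outward, away from the hinge (towards the fixture's -x)
- blue_hinge (a point): middle of the blue clamp's hinge axis (axis along the fixture's y), 50 mm above the table, between two steel cheeks whose tops are 61 mm above the table. Seen from above, the arm runs from here towards the fixture's -x, the side nearer the robot
- yellow_clamp (a joint): hinge of the yellow push-down clamp, rad: 0 = fully raised, 0.50 = fully down (its stop, rubber foot resting on the plate). It starts between 0 and 0.12. Stiff friction hinge without a spring: it takes about 4 N downward at the paddle to move it and it stays where it is left
- yellow_pad (a point): centre of the top face of the yellow clamp's press paddle, a yellow 45 x 45 x 10 mm plate at the free end of a dark steel arm 22 mm wide. Its centre lies 90 mm from the hinge axis. Raised, the paddle slopes up towards the robot (28 deg at joint 0) and this point is up to 97 mm above the table; fully down it is level, 55 mm above the table, and has swung up to 13 mm outward, away from the hinge (towards the fixture's -x)
- yellow_hinge (a point): middle of the yellow clamp's hinge axis (axis along the fixture's y), 50 mm above the table, between two steel cheeks whose tops are 61 mm above the table. Seen from above, the arm runs from here towards the fixture's -x, the side nearer the robot
- start (a joint): green start button, m: 0 = out, 0.006 = fully in; springs back; about 1.2 N starts it moving, 4 N is fully in
- start_top (a point): centre of the top face of the green button, 32 mm across, 63 mm above the table when out, moving straight down when pressed. The black collar round it is 48 mm across and 57 mm high above the table
- stop (a joint): red stop button, same kind as the green one, m: 0 = out, 0.006 = fully in; leave alone
- stop_top (a point): centre of the top face of the red button, 32 mm across, 63 mm above the table, 90 mm from the green one on the same box
- control_box: fixed grey box 170 (x) x 90 (y) x 45 mm high that carries the two buttons one behind the other along its x, each 45 mm from its centre (which one is nearer varies); origin at the centre of its underside on the table. It stands left or right of the fixture, the blue screw tray on the other side
- plate: loose aluminium plate 130 (x) x 190 (y) x 20 mm with two 32 mm holes and a small one, lying on the fixture; origin at the centre of its underside, top 35 mm above the table. Stays put
- dowel_a_mid (a point): centre of a loose steel dowel pin, 14 mm across, 30 mm tall, standing on the plate near its robot-side edge, top 65 mm above the table. Stays put
- dowel_b_mid (a point): centre of a second such dowel pin, beside the first. Stays put
- spool: loose green ring spool, 60 mm across, 20 mm high, lying flat at the back; origin under its centre. Stays put
- oil: loose amber oil bottle, 56 mm across, 100 mm tall, standing at the back; origin under its centre. Stays put
- hammer_mid (a point): point on the handle of a loose wooden-handled hammer, near its head, lying at the back, its handle running off to the robot's right. Stays put
- tap_wrench: loose steel tap wrench with a 130 mm cross bar, lying at the back; origin on the table under its hub. Stays put

How it is judged (in metres and radians):
On the way, in this order (a step that is already met when the one before it is completed fails the run):
1. the blue clamp is pushed down on the plate (value of joint blue_clamp above 0.46 rad), for 0.1 s.
2. the yellow clamp is pushed down on the plate (value of joint yellow_clamp above 0.46 rad), for 0.1 s.
3. the green start button is pressed in (value of joint start above 0.0045 m), for 0.05 s.
At the end, for the whole second after the job is handed in: both clamps down within 0.05 rad of their stops, both buttons out again (within 1.5 mm), the plate within 12 mm, the dowel pins within 15 mm and the other loose things within 20 mm of where they started (value of joint each of blue_clamp, yellow_clamp above 0.45 rad and value of joint each of start, stop below 0.0015 m and distance of plate from where it was at the start of the episode below 0.012 m and distance of each of dowel_a_mid, dowel_b_mid from where it was at the start of the episode below 0.015 m and distance of each of spool, oil, hammer_mid, tap_wrench from where it was at the start of the episode below 0.02 m); the robot touches nothing.
It fails at once if the yellow clamp is pushed down before the blue one is down (value of joint yellow_clamp above 0.25 rad and value of joint blue_clamp below 0.44 rad).
It fails at once if the start button is pressed before both clamps are down (value of joint start above 0.003 m and value of joint any of blue_clamp, yellow_clamp below 0.44 rad).
It fails at once if the red stop button is pressed (value of joint stop above 0.003 m).
It fails at once if the plate, a dowel pin or another loose thing is lifted, carried or knocked out of place (distance of plate from where it was at the start of the episode above 0.012 m or distance of any of dowel_a_mid, dowel_b_mid from where it was at the start of the episode above 0.015 m or distance of any of spool, oil, hammer_mid, tap_wrench from where it was at the start of the episode above 0.02 m).
It also fails if it takes over 45 s, if anything falls off the work surface, if the arm or the gripper's body presses on something with over 40 N, if the wrist force passes 120 N, or if a joint passes its speed limit or range.

## Working session

There is one attempt and no reset: what is moved stays moved. The work goes in short steps, Python scripts to look and compute and a tool call to move; the robot and the scene stay as the last step left them, time stands still between calls to the robot, and variables do not carry over. Pictures are saved under pics/ and viewed, at most 10 in all, crops included, and the job is handed in when it is done.

Besides the shell and the picture viewer there is one more tool, called after "Call:" by a JSON object that holds its "method" and its "body". apply_moves: Moves the arm, as the interface text tells. Its arguments: {"type":"object","properties":{"steps":{"type":"array","items":{"type":"object","properties":{"translation":{"type":"array","items":{"type":"number","minimum":-1,"maximum":1}},"angular":{"type":"array","items":{"type":"number","minimum":-1,"maximum":1}},"fingers":{"type":"number"}}}}},"required":["steps"]}

```bash
mkdir -p pics; cat > h.py <<'E'
from plant import *
import numpy as np, cv2
def world(cam,c,p): return c["R"].T@(np.array(p)-c["t"])
E
python3 - <<'E'
from h import *
s=get_state(); print({k:np.round(v,2) for k,v in s.items()})
for n in ["scene","top"]:
    c=camera(n); cv2.imwrite(f"pics/{n}.png",c["img"][:,:,::-1])
    print(n, np.round(c["K"],1).tolist(), np.round(-c["R"].T@c["t"]))
    for k in ["blue_pad","yellow_pad","blue_hinge","yellow_hinge","start_top","stop_top","dowel_a_mid","fixture","control_box","oil","plate"]:
        print(k,[(round(d["confidence"],2),np.round(world(n,c,d["location"])).tolist()) for d in tip_of(k,n)[:2]])
E
```

```text
{'time': np.float64(0.0), 'qpos': array([55.97, 12.68, 87.52,  0.  , 79.91, -7.22]), 'qd': array([-0.14, -0.07,  0.01, -0.  , -0.05, -0.05]), 'joint_torque': array([  0.  , -49.46, -38.74,   0.07,   0.06,  -0.  ]), 'ee_pos': array([281.49, 557.37, 235.44]), 'ee_rot': array([-1.7989e+02, -1.0000e-02,  1.5320e+02]), 'contact_force': array([-0.17, -0.5 ,  0.77]), 'ft_torque': array([-0.02,  0.02,  0.01]), 'gripper_force': np.float64(0.0), 'opening': np.float64(86.92)}
scene [[425.8, 0.0, 322.9], [0.0, 425.8, 193.9], [0.0, 0.0, 1.0]] [923. 662. 670.]
blue_pad [(0.72, [574.0, -45.0, 100.0]), (0.71, [538.0, 13.0, 15.0])]
yellow_pad [(0.61, [559.0, 70.0, 84.0])]
blue_hinge [(0.61, [652.0, -35.0, 51.0])]
yellow_hinge [(0.94, [637.0, 85.0, 54.0])]
start_top [(0.5, [519.0, -309.0, 67.0])]
stop_top [(0.65, [430.0, -300.0, 71.0]), (0.35, [522.0, -308.0, 68.0])]
dowel_a_mid [(0.65, [495.0, 21.0, 53.0])]
fixture []
control_box [(0.61, [521.0, -313.0, 67.0]), (0.57, [473.0, -307.0, 2.0])]
oil [(0.93, [705.0, 299.0, -2.0])]
plate []
top [[404.3, 0.0, 322.1], [0.0, 404.3, 199.5], [0.0, 0.0, 1.0]] [545.  25. 906.]
blue_pad [(0.87, [574.0, -39.0, 96.0])]
yellow_pad [(0.56, [558.0, 72.0, 90.0])]
blue_hinge [(0.55, [653.0, -33.0, 51.0]), (0.54, [641.0, 81.0, 55.0])]
yellow_hinge [(0.72, [643.0, 81.0, 53.0])]
start_top [(0.74, [519.0, -310.0, 71.0])]
stop_top [(0.45, [430.0, -303.0, 70.0])]
dowel_a_mid [(0.6, [769.0, -133.0, 1.0]), (0.5, [497.0, 22.0, 49.0])]
fixture [(0.65, [564.0, 14.0, 1.0]), (0.32, [698.0, 306.0, 1.0])]
control_box [(0.67, [476.0, -305.0, 2.0])]
oil [(0.61, [703.0, 304.0, 0.0])]
plate []
```

View pics/top.png

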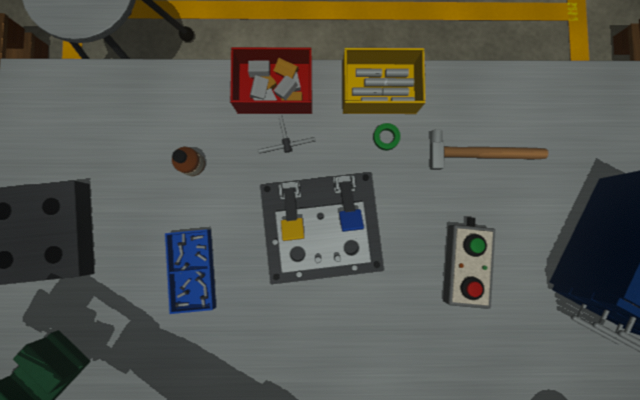

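View pics/scene.png

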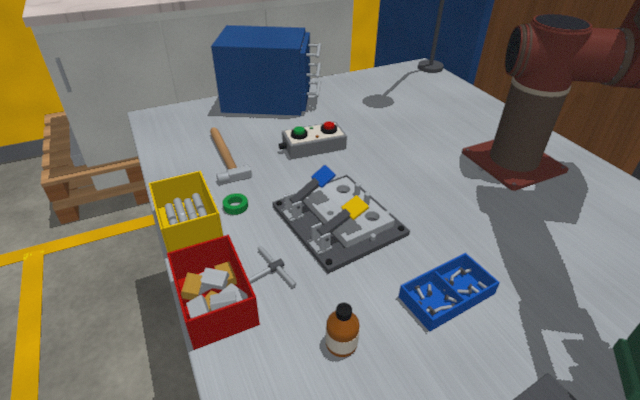

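```bash
ls; python3 - <<'E'
from h import *
import plant
print([x for x in dir(plant) if x[0]!='_'], globals().get("nose_length"))
c=camera("top"); hsv=cv2.cvtColor(c["img"],cv2.COLOR_RGB2HSV)
def w(u,v,z):
    d=c["R"].T@np.linalg.inv(c["K"])@[u,v,1]; o=-c["R"].T@c["t"]; return np.round(o+d*(z-o[2])/d[2],1)
for n,lo,hi,z in [("blue",100,125,93),("yellow",22,34,90),("green",45,85,63),("red",0,8,63)]:
    m=cv2.inRange(hsv,(lo,110,60),(hi,255,255))
    _,_,st,ce=cv2.connectedComponentsWithStats(m)
    for s,p in zip(st[1:],ce[1:]):
        if s[4]>80: print(n,s,np.round(p),w(*p,z))
E
```

```text
h.py
pics
['Unreachable', 'camera', 'get_state', 'look_for', 'nose_length', 'sign_off', 'tip_of'] 14.0
blue [340 209  24  22 414] [351. 220.] [573.4 -45.   93. ]
blue [ 165  229   48   85 2680] [190. 270.] [474.8 275.8  93. ]
blue [625 265  15  41 330] [634. 289.] [ 435.5 -611.5   93. ]
blue [617 299  23  18 183] [629. 307.] [ 399.2 -597.7   93. ]
yellow [ 172    0  416   60 6488] [399.  13.] [1011.4 -149.5   90. ]
yellow [ 63  42  17  16 152] [69. 51.] [924.5 536.9  90. ]
yellow [ 343   47   83   67 3741] [381.  78.] [ 868.3 -109.8   90. ]
yellow [281 218  23  23 442] [292. 229.] [555.2  73.6  90. ]
green [374 123  26  26 349] [387. 136.] [ 753.5 -124.7   63. ]
green [470 238  15  15 176] [477. 245.] [ 521.7 -310.    63. ]
red [ 230   47   82   57 1559] [272.  77.] [880.6 119.1  63. ]
red [270  63  14  23 138] [275.  74.] [887.9 113.1  63. ]
red [467 282  16  15 192] [474. 289.] [ 431.9 -301.2   63. ]
```

Top view: blue paddle at (351,220), yellow at (292,229), dowels at (318,258) and (337,257), green button at (477,245), red at (474,289). The network estimates agree with the colour centroids and the fixture geometry (yaw about +5°). I'm moving over the blue paddle at (567,-42).

Call:
{"method": "apply_moves", "body": {"steps": [{"translation": [0.475,-1,0],"angular": [0,0,0.044],"fingers": 0},{"translation": [0.475,-1,0],"angular": [0,0,0.044],"fingers": 0},{"translation": [0.475,-1,0],"angular": [0,0,0.044],"fingers": 0},{"translation": [0.475,-1,0],"angular": [0,0,0.044],"fingers": 0}]}}

```text
time: 1.58
ee_pos: [331.4, 453.9, 236.4]
ee_rot: [-179.9, 0.1, 169.0]
contact_force: [-0.3, 1.3, -0.3]
opening: 68.4
gripper_force: 0.0
```

Call:
{"method": "apply_moves", "body": {"steps": [{"translation": [0.475,-1,0],"angular": [0,0,0.044],"fingers": 0},{"translation": [0.475,-1,0],"angular": [0,0,0.044],"fingers": 0},{"translation": [0.475,-1,0],"angular": [0,0,0.044],"fingers": 0},{"translation": [0.475,-1,0],"angular": [0,0,0.044],"fingers": 0}]}}

```text
time: 1.92
ee_pos: [378.9, 353.9, 236.6]
ee_rot: [-179.9, 0.1, -175.2]
contact_force: [0.5, 0.1, -0.5]
opening: 41.4
gripper_force: 0.0
```

Call:
{"method": "apply_moves", "body": {"steps": [{"translation": [0.475,-1,0],"angular": [0,0,0],"fingers": 0},{"translation": [0.475,-1,0],"angular": [0,0,0],"fingers": 0},{"translation": [0.475,-1,0],"angular": [0,0,0],"fingers": 0},{"translation": [0.475,-1,0],"angular": [0,0,0],"fingers": 0}]}}

```text
time: 2.25
ee_pos: [426.2, 254.6, 236.8]
ee_rot: [-179.9, 0.1, -175.4]
contact_force: [-0.2, 0.8, 0.7]
opening: 14.8
gripper_force: 0.0
```

Call:
{"method": "apply_moves", "body": {"steps": [{"translation": [0.475,-1,0],"angular": [0,0,0],"fingers": 0},{"translation": [0.475,-1,0],"angular": [0,0,0],"fingers": 0},{"translation": [0.475,-1,0],"angular": [0,0,0],"fingers": 0},{"translation": [0.475,-1,0],"angular": [0,0,0],"fingers": 0}]}}

```text
time: 2.58
ee_pos: [473.7, 154.9, 236.8]
ee_rot: [-179.9, 0.1, -175.4]
contact_force: [0.5, 0.2, -0.1]
opening: 0.9
gripper_force: 0.0
```

Call:
{"method": "apply_moves", "body": {"steps": [{"translation": [0.475,-1,0],"angular": [0,0,0],"fingers": 0},{"translation": [0.475,-1,0],"angular": [0,0,0],"fingers": 0},{"translation": [0.475,-1,0],"angular": [0,0,0],"fingers": 0},{"translation": [0.475,-1,0],"angular": [0,0,0],"fingers": 0}]}}

```text
time: 2.92
ee_pos: [521.2, 55.1, 236.7]
ee_rot: [-179.9, 0.1, -175.4]
contact_force: [-0.3, 0.4, 0.3]
opening: 0.1
gripper_force: 0.0
```

Call:
{"method": "apply_moves", "body": {"steps": [{"translation": [0.475,-1,0],"angular": [0,0,0],"fingers": 0},{"translation": [0.475,-1,0],"angular": [0,0,0],"fingers": 0},{"translation": [0.475,-1,0],"angular": [0,0,0],"fingers": 0},{"translation": [0.475,-1,0],"angular": [0,0,0],"fingers": 0},{"translation": [0.475,-1,0],"angular": [0,0,0],"fingers": 0}]}}

```text
time: 3.33
ee_pos: [567.2, -41.6, 236.2]
ee_rot: [179.9, -0.0, -175.2]
contact_force: [0.4, 0.7, -0.6]
opening: 0.3
gripper_force: 0.0
```

```bash
cat >> h.py <<'E'
from scipy.spatial.transform import Rotation as Ro
def wrist(names):
    s=get_state(); c=camera("wrist"); M=np.array(c["mount"]); R=Ro.from_euler("xyz",s["ee_rot"],degrees=True).as_matrix()
    for k in names:
        print(k,[(round(d["confidence"],2),np.round(R@(M[:3,:3]@np.array(d["location"])+M[:3,3])+s["ee_pos"]).tolist()) for d in tip_of(k,"wrist")[:2]])
    return c["img"]
E
python3 - <<'E'
from h import *
wrist(["blue_pad","blue_hinge","yellow_pad","yellow_hinge","dowel_a_mid","start_top"])
E
```

```text
blue_pad [(0.96, [576.0, -47.0, 98.0])]
blue_hinge []
yellow_pad [(0.9, [557.0, 71.0, 90.0])]
yellow_hinge []
dowel_a_mid [(0.55, [494.0, 22.0, 46.0])]
start_top [(0.6, [517.0, -312.0, 64.0])]
```

Call:
{"method": "apply_moves", "body": {"steps": [{"translation": [0,-0.02,-1],"angular": [0,0,0],"fingers": 0},{"translation": [0,-0.02,-1],"angular": [0,0,0],"fingers": 0},{"translation": [0,-0.02,-1],"angular": [0,0,0],"fingers": 0},{"translation": [0,-0.02,-1],"angular": [0,0,0],"fingers": 0}]}}

```text
time: 4.02
ee_pos: [562.7, -42.8, 131.0]
ee_rot: [179.8, -0.5, -175.1]
contact_force: [-1.0, -0.3, 0.1]
opening: 0.6
gripper_force: 0.0
```

Call:
{"method": "apply_moves", "body": {"steps": [{"translation": [0,0,-0.15],"angular": [0,0,0],"fingers": 0},{"translation": [0,0,-0.25],"angular": [0,0,0],"fingers": 0},{"translation": [0,0,-0.32],"angular": [0,0,0],"fingers": 0},{"translation": [0,0,-0.39],"angular": [0,0,0],"fingers": 0},{"translation": [0,0,-0.45],"angular": [0,0,0],"fingers": 0},{"translation": [0,0,-0.5],"angular": [0,0,0],"fingers": 0},{"translation": [0,0,-0.55],"angular": [0,0,0],"fingers": 0},{"translation": [0,0,-0.55],"angular": [0,0,0],"fingers": 0}]}}

```text
time: 4.68
ee_pos: [566.5, -44.1, 80.6]
ee_rot: [180.0, -0.0, -175.1]
contact_force: [-0.2, -0.1, 0.5]
opening: 0.4
gripper_force: 0.0
```

Call:
{"method": "apply_moves", "body": {"steps": [{"translation": [0,0,-0.03],"angular": [0,0,0],"fingers": 0},{"translation": [0,0,-0.06],"angular": [0,0,0],"fingers": 0},{"translation": [0,0,-0.09],"angular": [0,0,0],"fingers": 0}]}}

```text
time: 4.93
ee_pos: [566.7, -44.2, 72.4]
ee_rot: [-180.0, -0.0, -175.1]
contact_force: [-0.7, -0.5, 2.7]
opening: 0.5
gripper_force: 1.3
```

Call:
{"method": "apply_moves", "body": {"steps": [{"translation": [0,0,-0.02],"angular": [0,0,0],"fingers": 0},{"translation": [0,0,-0.03],"angular": [0,0,0],"fingers": 0}]}}

```text
time: 5.1
ee_pos: [566.6, -44.2, 69.3]
ee_rot: [-180.0, -0.0, -175.1]
contact_force: [-5.7, -0.6, 11.1]
opening: 0.5
gripper_force: 5.5
```

Call:
{"method": "apply_moves", "body": {"steps": [{"translation": [0,0,-0.02],"angular": [0,0,0],"fingers": 0},{"translation": [0,0,-0.02],"angular": [0,0,0],"fingers": 0},{"translation": [0,0,-0.02],"angular": [0,0,0],"fingers": 0}]}}

```text
time: 5.35
ee_pos: [566.6, -44.3, 69.3]
ee_rot: [-180.0, -0.1, -175.1]
contact_force: [-9.0, 0.6, 16.9]
opening: 0.4
gripper_force: 8.3
```

Call:
{"method": "apply_moves", "body": {"steps": [{"translation": [0,0,0.3],"angular": [0,0,0],"fingers": 0},{"translation": [0,0,0.7],"angular": [0,0,0],"fingers": 0},{"translation": [-0.02,0.17,0.7],"angular": [0,0,0],"fingers": 0},{"translation": [-0.02,0.17,0.7],"angular": [0,0,0],"fingers": 0}]}}

```text
time: 5.68
ee_pos: [566.9, -25.9, 140.5]
ee_rot: [-180.0, 0.3, -175.1]
contact_force: [-0.2, 0.2, -0.7]
opening: 0.3
gripper_force: 0.0
```

Call:
{"method": "apply_moves", "body": {"steps": [{"translation": [-0.09,1,0],"angular": [0,0,0],"fingers": 0},{"translation": [-0.09,1,0],"angular": [0,0,0],"fingers": 0},{"translation": [-0.09,1,0],"angular": [0,0,0],"fingers": 0},{"translation": [-0.09,1,0],"angular": [0,0,0],"fingers": 0},{"translation": [-0.09,1,0],"angular": [0,0,0],"fingers": 0}]}}

```text
time: 6.1
ee_pos: [555.0, 73.4, 136.2]
ee_rot: [-180.0, -0.1, -175.0]
contact_force: [-0.7, -0.6, 0.4]
opening: 0.2
gripper_force: 0.0
```

```bash
python3 - <<'E'
from h import *
im=wrist(["blue_pad","yellow_pad"]); cv2.imwrite("pics/w1.png",im[:,:,::-1]); print(get_state()["ee_pos"])
E
```

```text
blue_pad [(0.58, [563.0, -50.0, 53.0])]
yellow_pad [(0.81, [560.0, 73.0, 93.0])]
[555.74201999  71.65272349 136.87909268]
```

View pics/w1.png

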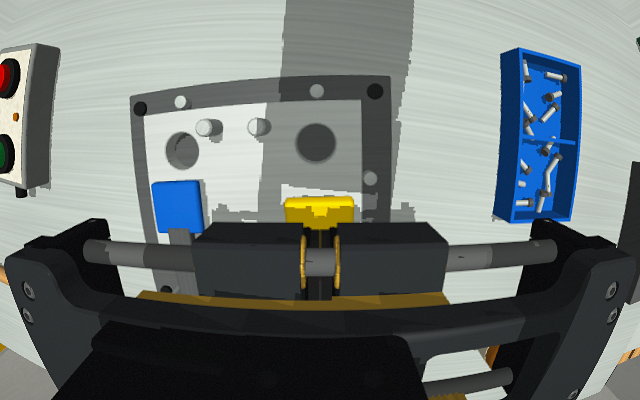

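The wrist view shows the blue paddle level and down at (180,207), both dowels still standing at (208,128) and (258,127), and the fingers over the yellow paddle at (320,210). Next I press yellow.

Call:
{"method": "apply_moves", "body": {"steps": [{"translation": [0,0,-0.15],"angular": [0,0,0],"fingers": 0},{"translation": [0,0,-0.25],"angular": [0,0,0],"fingers": 0},{"translation": [0,0,-0.33],"angular": [0,0,0],"fingers": 0},{"translation": [0,0,-0.4],"angular": [0,0,0],"fingers": 0},{"translation": [0,0,-0.46],"angular": [0,0,0],"fingers": 0},{"translation": [0,0,-0.52],"angular": [0,0,0],"fingers": 0},{"translation": [0,0,-0.57],"angular": [0,0,0],"fingers": 0},{"translation": [0,0,-0.61],"angular": [0,0,0],"fingers": 0},{"translation": [0,0,-0.64],"angular": [0,0,0],"fingers": 0},{"translation": [0,0,-0.66],"angular": [0,0,0],"fingers": 0}]}}

```text
time: 7.08
ee_pos: [555.6, 72.9, 71.1]
ee_rot: [-180.0, -0.0, -175.1]
contact_force: [-1.3, -0.2, 3.5]
opening: 0.5
gripper_force: 1.6
```

Call:
{"method": "apply_moves", "body": {"steps": [{"translation": [0,0,-0.02],"angular": [0,0,0],"fingers": 0},{"translation": [0,0,-0.04],"angular": [0,0,0],"fingers": 0},{"translation": [0,0,-0.04],"angular": [0,0,0],"fingers": 0},{"translation": [0,0,-0.04],"angular": [0,0,0],"fingers": 0}]}}

```text
time: 7.42
ee_pos: [555.9, 72.9, 69.4]
ee_rot: [-180.0, -0.0, -175.1]
contact_force: [-9.0, -0.8, 15.8]
opening: 0.6
gripper_force: 7.9
```

Call:
{"method": "apply_moves", "body": {"steps": [{"translation": [0,0,0.4],"angular": [0,0,0],"fingers": 0},{"translation": [0,0,0.8],"angular": [0,0,0],"fingers": 0},{"translation": [0,0,0.8],"angular": [0,0,0],"fingers": 0}]}}

```text
time: 7.67
ee_pos: [561.2, 73.1, 156.0]
ee_rot: [-179.9, 0.8, -175.1]
contact_force: [2.0, 0.0, 1.8]
opening: 0.5
gripper_force: 0.0
```

Call:
{"method": "apply_moves", "body": {"steps": [{"translation": [-0.09,-0.96,0],"angular": [0,0,0],"fingers": 0},{"translation": [-0.09,-0.96,0],"angular": [0,0,0],"fingers": 0},{"translation": [-0.09,-0.96,0],"angular": [0,0,0],"fingers": 0}]}}

```text
time: 7.92
ee_pos: [547.1, -26.8, 148.0]
ee_rot: [-179.9, 0.1, -175.2]
contact_force: [0.0, -0.0, 0.8]
opening: 0.6
gripper_force: 0.0
```

Call:
{"method": "apply_moves", "body": {"steps": [{"translation": [-0.09,-0.96,0],"angular": [0,0,0],"fingers": 0},{"translation": [-0.09,-0.96,0],"angular": [0,0,0],"fingers": 0},{"translation": [-0.09,-0.96,0],"angular": [0,0,0],"fingers": 0}]}}

```text
time: 8.17
ee_pos: [537.8, -123.6, 147.7]
ee_rot: [-179.9, 0.1, -175.3]
contact_force: [-0.3, -1.2, -0.4]
opening: 0.2
gripper_force: 0.0
```

Call:
{"method": "apply_moves", "body": {"steps": [{"translation": [-0.09,-0.96,0],"angular": [0,0,0],"fingers": 0},{"translation": [-0.09,-0.96,0],"angular": [0,0,0],"fingers": 0},{"translation": [-0.09,-0.96,0],"angular": [0,0,0],"fingers": 0}]}}

```text
time: 8.42
ee_pos: [528.7, -219.8, 147.7]
ee_rot: [-179.9, 0.1, -175.3]
contact_force: [0.3, 0.3, -0.1]
opening: 0.3
gripper_force: 0.0
```

Call:
{"method": "apply_moves", "body": {"steps": [{"translation": [-0.1,-0.95,0],"angular": [0,0,0],"fingers": 0},{"translation": [-0.1,-0.95,0],"angular": [0,0,0],"fingers": 0},{"translation": [-0.1,-0.95,0],"angular": [0,0,0],"fingers": 0},{"translation": [-0.1,-0.95,0],"angular": [0,0,0],"fingers": 0},{"translation": [-0.1,-0.95,0],"angular": [0,0,0],"fingers": 0}]}}

```text
time: 8.83
ee_pos: [518.8, -309.9, 147.0]
ee_rot: [179.9, 0.0, -175.2]
contact_force: [0.0, 0.5, -0.2]
opening: 0.6
gripper_force: 0.0
```

```bash
python3 - <<'E'
from h import *
wrist(["blue_pad","yellow_pad","start_top","stop_top"]); print(get_state()["ee_pos"])
c=camera("scene"); cv2.imwrite("pics/s2.png",c["img"][:,:,::-1])
for k in ["blue_pad","yellow_pad"]: print([np.round(world("",c,d["location"])) for d in tip_of(k,"scene")[:1]])
E
```

```text
blue_pad []
yellow_pad [(0.45, [549.0, 72.0, 60.0])]
start_top [(0.88, [518.0, -308.0, 65.0])]
stop_top [(0.85, [433.0, -302.0, 68.0])]
[ 519.28293409 -308.51501104  147.49062134]
[array([564., -46.,  59.])]
[array([551.,  71.,  53.])]
```

View pics/s2.png

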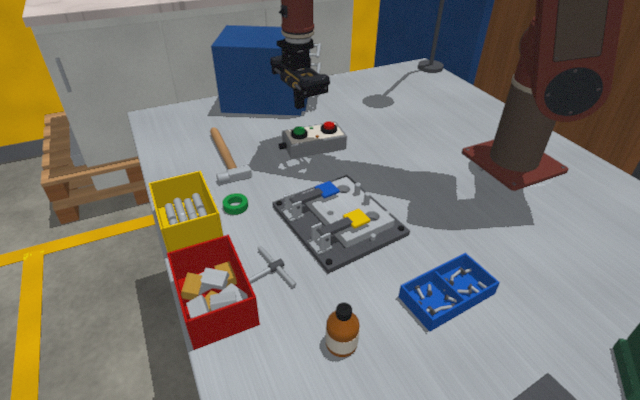

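The scene view shows both paddles level, at (328,188) and (356,218), nothing else moved, and the gripper above the green button at (300,132). Pressing start.

Call:
{"method": "apply_moves", "body": {"steps": [{"translation": [0,0,-0.3],"angular": [0,0,0],"fingers": 0},{"translation": [0,0,-0.5],"angular": [0,0,0],"fingers": 0},{"translation": [0,0,-0.63],"angular": [0,0,0],"fingers": 0},{"translation": [0,0,-0.68],"angular": [0,0,0],"fingers": 0},{"translation": [0,0,-0.71],"angular": [0,0,0],"fingers": 0},{"translation": [0,0,-0.73],"angular": [0,0,0],"fingers": 0},{"translation": [0,0,-0.75],"angular": [0,0,0],"fingers": 0},{"translation": [0,0,-0.75],"angular": [0,0,0],"fingers": 0}]}}

```text
time: 9.9
ee_pos: [519.3, -310.3, 75.3]
ee_rot: [-180.0, 0.0, -175.1]
contact_force: [-5.2, 4.8, 10.3]
opening: 0.1
gripper_force: 4.9
```

Call:
{"method": "apply_moves", "body": {"steps": [{"translation": [0,0,-0.01],"angular": [0,0,0],"fingers": 0},{"translation": [0,0,-0.02],"angular": [0,0,0],"fingers": 0},{"translation": [0,0,-0.02],"angular": [0,0,0],"fingers": 0}]}}

```text
time: 10.15
ee_pos: [519.4, -310.4, 75.1]
ee_rot: [-180.0, 0.0, -175.1]
contact_force: [-11.0, 8.3, 22.4]
opening: 0.3
gripper_force: 11.1
```

It stopped at tip height of about 61 mm instead of 57. I'll lift and find where contact begins, to see whether the button really travelled.

Call:
{"method": "apply_moves", "body": {"steps": [{"translation": [0,0,0.13],"angular": [0,0,0],"fingers": 0},{"translation": [0,0,0.13],"angular": [0,0,0],"fingers": 0},{"translation": [0,0,0.13],"angular": [0,0,0],"fingers": 0}]}}

```text
time: 10.4
ee_pos: [520.2, -311.2, 85.4]
ee_rot: [-179.8, 0.2, -175.1]
contact_force: [-0.1, 0.9, -0.1]
opening: 0.1
gripper_force: 0.0
```

```bash
python3 - <<'E'
from h import *
im=wrist(["start_top","stop_top"]); s=get_state();print(s["ee_pos"],s["contact_force"]); cv2.imwrite("pics/w3.png",im[:,:,::-1])
c=camera("scene"); cv2.imwrite("pics/s3.png",cv2.resize(c["img"][60:180,230:390,::-1],None,fx=5,fy=5,interpolation=2))
E
```

```text
start_top []
stop_top [(0.8, [437.0, -301.0, 65.0])]
[ 518.60498779 -310.08317979   83.01548932] [-0.43347268  0.44713854 -0.80376877]
```

View pics/s3.png

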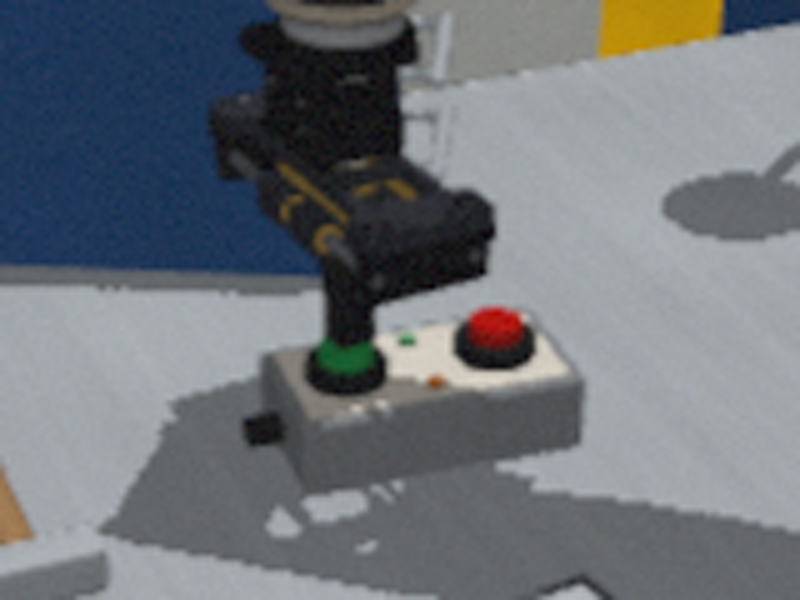

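Call:
{"method": "apply_moves", "body": {"steps": [{"translation": [0,0,-0.04],"angular": [0,0,0],"fingers": 0},{"translation": [0,0,-0.04],"angular": [0,0,0],"fingers": 0},{"translation": [0,0,-0.04],"angular": [0,0,0],"fingers": 0}]}}

```text
time: 10.85
ee_pos: [518.6, -310.1, 79.0]
ee_rot: [180.0, -0.0, -175.1]
contact_force: [-0.8, 0.5, 2.8]
opening: 0.5
gripper_force: 1.0
```

Call:
{"method": "apply_moves", "body": {"steps": [{"translation": [0,0,-0.03],"angular": [0,0,0],"fingers": 0},{"translation": [0,0,-0.03],"angular": [0,0,0],"fingers": 0},{"translation": [0,0,-0.03],"angular": [0,0,0],"fingers": 0}]}}

```text
time: 11.1
ee_pos: [518.9, -310.2, 76.6]
ee_rot: [-180.0, -0.0, -175.1]
contact_force: [-1.0, -0.3, 3.3]
opening: 0.6
gripper_force: 1.6
```

Call:
{"method": "apply_moves", "body": {"steps": [{"translation": [0,0,-0.02],"angular": [0,0,0],"fingers": 0},{"translation": [0,0,-0.02],"angular": [0,0,0],"fingers": 0},{"translation": [0,0,-0.02],"angular": [0,0,0],"fingers": 0}]}}

```text
time: 11.35
ee_pos: [518.9, -310.3, 75.3]
ee_rot: [-180.0, 0.0, -175.1]
contact_force: [-2.5, 1.9, 7.8]
opening: 0.1
gripper_force: 3.9
```

The force rises like a spring from about z=81 and hits a hard stop at 75.2. That is the full 6 mm stroke; the button just sits about 4 mm higher than stated, as the vision heights also suggested. It is fully in, so I'm retreating.

Call:
{"method": "apply_moves", "body": {"steps": [{"translation": [0,0,0.2],"angular": [0,0,0],"fingers": 0},{"translation": [0,0,0.6],"angular": [0,0,0],"fingers": 0},{"translation": [0,0,1],"angular": [0,0,0],"fingers": 0},{"translation": [0,0,1],"angular": [0,0,0],"fingers": 0},{"translation": [0,0,1],"angular": [0,0,0],"fingers": 0},{"translation": [0,0,1],"angular": [0,0,0],"fingers": 0}]}}

```text
time: 11.85
ee_pos: [518.6, -309.9, 174.0]
ee_rot: [180.0, -0.0, -175.1]
contact_force: [0.4, 0.1, -1.3]
opening: 0.6
gripper_force: 0.0
```

```bash
python3 - <<'E'
from h import *
wrist(["start_top","stop_top"])
c=camera("top")
for k in ["blue_pad","yellow_pad","dowel_a_mid","oil","spool"]: print(k,[np.round(world("",c,d["location"])) for d in tip_of(k,"top")[:2]])
E
```

```text
start_top [(0.8, [518.0, -308.0, 63.0])]
stop_top [(0.73, [476.0, -303.0, -3.0]), (0.58, [435.0, -305.0, 65.0])]
blue_pad [array([562., -40.,  59.])]
yellow_pad [array([551.,  72.,  56.]), array([749.,  89.,  -1.])]
dowel_a_mid []
oil [array([701., 306.,  -1.])]
spool [array([ 768., -132.,   -1.])]
```

```bash
python3 -c "
from plant import *
print(sign_off())"
```

```text
the job is handed in; nothing more can be done
None
```

I pushed the blue clamp down, then the yellow, both to their stops. I then pressed the green start button to its hard stop twice (the second time to check its travel), let it come back out, retreated clear and handed the job in; no verdict was returned.

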